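# Rake the heaped flange blanks level in the drying bed

## Task

Take the rake from its stand and, with the rake alone (no fingers on the blanks), rake the heap of aluminium flange blanks forward from under the blow-off bar so that all eight lie flat on the bed floor in one even layer, none on another, with no bare patch at the front, middle or back. Then stand the rake back in its trough, teeth down. Do not bump the blow-off bar, and leave the other things on the bench where they are.

Things in the scene. Friction and masses are not known exactly. Their poses are not given: they have to be found in the camera images.
- bed: Open grey metal drying bed, fixed. Origin: centre of its underside, on the bench. Inside 220 mm (x) by 200 mm (y); floor 6 mm and wall tops 45 mm above the bench, walls 6 mm thick. +x end is the back, under the blow-off bar; -x end the front, towards the robot. Blanks start heaped two deep at the back, top about 46 mm above the bench; the front 90 mm is bare.
- blower: Aluminium blow-off bar across the bed on two posts, fixed; origin and axes of the bed. Bar: x +40 to +100, y -145 to +145 mm, from 180 (nozzle lip 172) to 250 mm above the bench; posts 35 by 20 mm at x +72, y +-135. To get behind the upper blanks, rake and tool must be tilted, handle leaning to the front.
- rake_grip (a point): Loose rake, upright in its stand: grip point on the handle axis, 150 mm above the tooth tips. z up the handle (straight, square to the head), y along the head. Wooden handle 16 (x) by 20 mm (y), 44 to 185 mm above the tips. Steel head 170 mm long (y), 14 thick (x), 44 high incl. seven teeth 28 mm long. About 0.25 kg.
- rake_tips (a point): The rake at the centre of its head, level with the flat tooth tips; same axes as rake_grip.
- stand: Low grey trough, fixed to the bench, in which the rake stands on its teeth. Origin: centre of its underside; y along the trough. Inside 26 mm (x) by 190 mm (y), floor 6 mm and wall tops 36 mm above the bench.
- stand_floor (a point): Centre of the trough floor, where the centre of the tooth tips rests; axes of the stand.
- cap1_c (a point): Blank 1 of eight alike: turned solid aluminium flange blank, a flat disc 60 mm across and 20 mm tall, about 150 g. The point is its centre, half-way up; z is its axis. Starts on the floor, in the back row of three.
- cap2_c (a point): Blank 2 of eight alike: turned solid aluminium flange blank, a flat disc 60 mm across and 20 mm tall, about 150 g. The point is its centre, half-way up; z is its axis. Starts on the floor, in the back row of three.
- cap3_c (a point): Blank 3 of eight alike: turned solid aluminium flange blank, a flat disc 60 mm across and 20 mm tall, about 150 g. The point is its centre, half-way up; z is its axis. Starts on the floor, in the back row of three.
- cap4_c (a point): Blank 4 of eight alike: turned solid aluminium flange blank, a flat disc 60 mm across and 20 mm tall, about 150 g. The point is its centre, half-way up; z is its axis. Starts on the floor, in the second row of two.
- cap5_c (a point): Blank 5 of eight alike: turned solid aluminium flange blank, a flat disc 60 mm across and 20 mm tall, about 150 g. The point is its centre, half-way up; z is its axis. Starts on the floor, in the second row of two.
- cap6_c (a point): Blank 6 of eight alike: turned solid aluminium flange blank, a flat disc 60 mm across and 20 mm tall, about 150 g. The point is its centre, half-way up; z is its axis. Starts in the upper row of three, at about bed x +37 mm, on the lower blanks.
- cap7_c (a point): Blank 7 of eight alike: turned solid aluminium flange blank, a flat disc 60 mm across and 20 mm tall, about 150 g. The point is its centre, half-way up; z is its axis. Starts in the upper row of three, at about bed x +37 mm, on the lower blanks.
- cap8_c (a point): Blank 8 of eight alike: turned solid aluminium flange blank, a flat disc 60 mm across and 20 mm tall, about 150 g. The point is its centre, half-way up; z is its axis. Starts in the upper row of three, at about bed x +37 mm, on the lower blanks.
- front_left (a point): Point on the bed floor, at bed x -60, y +50 mm: the middle of the bed's front left part. A part with no blank's centre within 55 mm of this point is a bare patch.
- front_right (a point): Point on the bed floor, at bed x -60, y -50 mm: the middle of the bed's front right part. A part with no blank's centre within 55 mm of this point is a bare patch.
- middle (a point): Point on the bed floor, at bed x +0, y +0 mm: the middle of the bed's middle part. A part with no blank's centre within 55 mm of this point is a bare patch.
- back_left (a point): Point on the bed floor, at bed x +60, y +50 mm: the middle of the bed's back left part. A part with no blank's centre within 55 mm of this point is a bare patch.
- back_right (a point): Point on the bed floor, at bed x +60, y -50 mm: the middle of the bed's back right part. A part with no blank's centre within 55 mm of this point is a bare patch.
- wrench: Bystander: steel wrench 190 mm long lying between bed and stand; leave alone. Origin under its middle.
- hammer: Bystander: hammer 260 mm long lying left of the bed; leave alone. Origin under its middle.
- oil_bottle: Bystander: white bottle 170 mm tall, 64 mm across, beyond the bed; leave alone. Origin under its centre.
- offcut: Bystander: dark steel square tube 120 mm long, 40 mm square, lying beyond the stand; leave alone. Origin under its centre.
- grease_jar: Bystander: black jar 70 mm tall, 76 mm across, beyond the stand; leave alone. Origin under its centre.
Mind the look-alikes: they are no part of the job. What is shaped like the stand but pink is not meant.

How it is judged:
On the way, in this order (a step that is already met when the one before it is completed fails the run):
1. the rake is lifted out of its stand (z of rake_tips in the frame of stand_floor above 0.04 m), for 0.1 s.
2. all blanks lie flat in one layer with no bare patch, while the rake is still out of its stand (z of each of cap1_c, cap2_c, cap3_c, cap4_c, cap5_c, cap6_c, cap7_c, cap8_c in the frame of bed below 0.02 m and angle between each of cap1_c, cap2_c, cap3_c, cap4_c, cap5_c, cap6_c, cap7_c, cap8_c's own z axis and vertical below 0.2 rad and x of cap1_c in the frame of bed between -0.11 and 0.11 m and y of cap1_c in the frame of bed between -0.1 and 0.1 m and x of cap2_c in the frame of bed between -0.11 and 0.11 m and y of cap2_c in the frame of bed between -0.1 and 0.1 m and x of cap3_c in the frame of bed between -0.11 and 0.11 m and y of cap3_c in the frame of bed between -0.1 and 0.1 m and x of cap4_c in the frame of bed between -0.11 and 0.11 m and y of cap4_c in the frame of bed between -0.1 and 0.1 m and x of cap5_c in the frame of bed between -0.11 and 0.11 m and y of cap5_c in the frame of bed between -0.1 and 0.1 m and x of cap6_c in the frame of bed between -0.11 and 0.11 m and y of cap6_c in the frame of bed between -0.1 and 0.1 m and x of cap7_c in the frame of bed between -0.11 and 0.11 m and y of cap7_c in the frame of bed between -0.1 and 0.1 m and x of cap8_c in the frame of bed between -0.11 and 0.11 m and y of cap8_c in the frame of bed between -0.1 and 0.1 m and horizontal distance between any of cap1_c, cap2_c, cap3_c, cap4_c, cap5_c, cap6_c, cap7_c, cap8_c and front_left below 0.055 m and horizontal distance between any of cap1_c, cap2_c, cap3_c, cap4_c, cap5_c, cap6_c, cap7_c, cap8_c and front_right below 0.055 m and horizontal distance between any of cap1_c, cap2_c, cap3_c, cap4_c, cap5_c, cap6_c, cap7_c, cap8_c and middle below 0.055 m and horizontal distance between any of cap1_c, cap2_c, cap3_c, cap4_c, cap5_c, cap6_c, cap7_c, cap8_c and back_left below 0.055 m and horizontal distance between any of cap1_c, cap2_c, cap3_c, cap4_c, cap5_c, cap6_c, cap7_c, cap8_c and back_right below 0.055 m and distance between rake_tips and stand_floor above 0.04 m), for 0.2 s.
At the end, for the whole second after the job is handed in: All eight blanks flat on the bed floor (centre under 20 mm above the bench, tilt under 0.2 rad), one centre within 55 mm of each of the five part points; rake on its teeth in its trough (tips within 13 mm across, 15 mm along, 12 mm high of the floor centre, leaning under 0.45 rad) (z of each of cap1_c, cap2_c, cap3_c, cap4_c, cap5_c, cap6_c, cap7_c, cap8_c in the frame of bed below 0.02 m and angle between each of cap1_c, cap2_c, cap3_c, cap4_c, cap5_c, cap6_c, cap7_c, cap8_c's own z axis and vertical below 0.2 rad and x of cap1_c in the frame of bed between -0.11 and 0.11 m and y of cap1_c in the frame of bed between -0.1 and 0.1 m and x of cap2_c in the frame of bed between -0.11 and 0.11 m and y of cap2_c in the frame of bed between -0.1 and 0.1 m and x of cap3_c in the frame of bed between -0.11 and 0.11 m and y of cap3_c in the frame of bed between -0.1 and 0.1 m and x of cap4_c in the frame of bed between -0.11 and 0.11 m and y of cap4_c in the frame of bed between -0.1 and 0.1 m and x of cap5_c in the frame of bed between -0.11 and 0.11 m and y of cap5_c in the frame of bed between -0.1 and 0.1 m and x of cap6_c in the frame of bed between -0.11 and 0.11 m and y of cap6_c in the frame of bed between -0.1 and 0.1 m and x of cap7_c in the frame of bed between -0.11 and 0.11 m and y of cap7_c in the frame of bed between -0.1 and 0.1 m and x of cap8_c in the frame of bed between -0.11 and 0.11 m and y of cap8_c in the frame of bed between -0.1 and 0.1 m and horizontal distance between any of cap1_c, cap2_c, cap3_c, cap4_c, cap5_c, cap6_c, cap7_c, cap8_c and front_left below 0.055 m and horizontal distance between any of cap1_c, cap2_c, cap3_c, cap4_c, cap5_c, cap6_c, cap7_c, cap8_c and front_right below 0.055 m and horizontal distance between any of cap1_c, cap2_c, cap3_c, cap4_c, cap5_c, cap6_c, cap7_c, cap8_c and middle below 0.055 m and horizontal distance between any of cap1_c, cap2_c, cap3_c, cap4_c, cap5_c, cap6_c, cap7_c, cap8_c and back_left below 0.055 m and horizontal distance between any of cap1_c, cap2_c, cap3_c, cap4_c, cap5_c, cap6_c, cap7_c, cap8_c and back_right below 0.055 m and x of rake_tips in the frame of stand_floor between -0.013 and 0.013 m and y of rake_tips in the frame of stand_floor between -0.015 and 0.015 m and z of rake_tips in the frame of stand_floor below 0.012 m and angle between rake_tips's own z axis and vertical below 0.45 rad); the robot touches nothing.
It fails at once if the robot itself touches a blank (over 1 N) (contact force between any of the fingers, the arm and cap1 above 1 N or contact force between any of the fingers, the arm and cap2 above 1 N or contact force between any of the fingers, the arm and cap3 above 1 N or contact force between any of the fingers, the arm and cap4 above 1 N or contact force between any of the fingers, the arm and cap5 above 1 N or contact force between any of the fingers, the arm and cap6 above 1 N or contact force between any of the fingers, the arm and cap7 above 1 N or contact force between any of the fingers, the arm and cap8 above 1 N).
It fails at once if the robot or the rake bumps the blow-off bar (over 8 N) (contact force between any of the fingers, the arm, rake and blower above 8 N).
It fails at once if a bystander is moved more than 25 mm (distance of any of wrench, hammer, oil_bottle, offcut, grease_jar from where it was at the start of the episode above 0.025 m).
It also fails if it takes over 53 s, if anything falls off the work surface, if the arm or the gripper's body presses on something with over 40 N, if the wrist force passes 120 N, or if a joint passes its speed limit or range.

## Robot

A 7-joint arm with a two-finger parallel gripper is mounted at the origin on the work surface. World frame = base frame: x ahead of the robot, y to its left, z up, the work surface at z = 0. Lengths are in m, angles in rad, forces in N, time in s.
With the tool pointing down it reaches from about 0.4 to 0.9 m from the base axis. Payload 5.5 kg.
Tool frame: the origin (TCP) lies on the centre line of the jaws, within the pads' length; the fingertips stand 25 mm ahead of it and the grasp point (between the pads) lies 6 mm ahead of it; z points along the fingers, y is the line along which they close (so a half turn about z gives the same grasp; the last joint's range is limited). The gripper opens to 85 mm and grips with 20 to 120 N. Pads are 22 mm wide; open, the fingers measure 114 mm over their backs; the gripper's body (76 mm by 85 mm) begins 54 mm behind the grasp point. The pads swing forward as they close: fully open they stand 13 mm farther back than shut.
Start: joints at [-0.847, 0.501, -0.427, 1.55, 0.221, 1.138, -0.21], TCP at [0.289, 0.582, 0.256] pointing down, gripper open.
Joint ranges: [-2.88, 2.88], [-0.31, 2.03], [-1.54, 1.56], [0.2, 2.42], [-1.41, 4.55], [0.19, 2.02], [-2.57, 2.57]. Speed limits (rad/s): [2.57, 2.57, 3.14, 3.14, 3.14, 3.14, 3.14].

## Interface

Orientations are given as a unit quaternion [x, y, z, w].
In Python, from bench import manip gives the robot as it stands.
- The arm moves only by the tool carry_out, never from a script. Its argument "steps" is a list of rows, each a list of 7 numbers: the finger opening in m, from 0 to 0.0854, then the shift along the tool's x, y, z in m, then the turn, a rotation vector about the tool's x, y, z in rad. A call has 1 to 12 rows; each row is the pose to reach, as a shift and turn from the pose commanded when the call began, along the tool's axes at that moment; what a row does not reach only later rows make up. A row lasts 1/10 s, in which the tool goes at most 50 mm and 8.59 degrees, less where a joint would pass 70% of its speed; a pose out of reach is approached as far as the arm can. A call with a gripper value outside its range is refused whole. The fingers move at their own pace and stop on an object; "squeeze" is the grip in N (left out, the last holds). Time passes only in rows, so rows that repeat a pose let the fingers close. It gives the time, the measured TCP pose, the force, the opening and the grip force at its end, in the units of the state.
- manip.read_state(): the state, without advancing time (a new reading comes with each control period).
- manip.snapshot(name): name is "scene" or "side" or "wrist"; returns a dict with "img" (420x560x3 uint8, blue, green, red), "fov_y" (degrees; the focal length in pixels is half the picture's height over the tangent of half this angle, whatever the lens; pixels are square), "cx", "cy" (the principal point, pixels), "k1" (the pictures are not rectified: a ray, as slopes to the right and down, at radius r is drawn at 1 + k1 r^2 times it, then the intrinsics apply), "R" (3x3) and "t" (3): a world point X has camera coordinates R X + t. Camera axes: x right, y down, z forward; pixel columns grow to the right and rows downward; lengths in m; the calibration is good to about 2 mm. A picture is of the moment at which its call begins. There is no depth.
- manip.sign_off(): hands the job in; it is judged then, once.
The state is a dict: "clock": time; "qpos": joint angles; "qvel": joint speeds; "joint_efforts": joint torques, N m; "eef_pos": TCP position; "tcp_rot": TCP orientation; "contact_force": force on the tool from outside, world axes, zero at the start; "torque": the same for the moment, N m; "opening": finger opening in m; "grip_force": force on a finger pad.
Only numpy, scipy, OpenCV 4.12 (cv2) and the standard library are available. Lean on these libraries where they do the work, as an engineer would, in place of code of your own. Each camera call takes 0.05 s, during which the arm holds its last target. There are 200 camera calls.

## Working session

There is one attempt and no reset: what is moved stays moved. The work goes in short steps, Python scripts to look and compute and a tool call to move; the robot and the scene stay as the last step left them, time stands still between calls to the robot, and variables do not carry over. Pictures are saved under pics/ and viewed, at most 10 in all, crops included, and the job is handed in when it is done.

Besides the shell and the picture viewer there is one more tool, called after ">>>" by a JSON object that holds its "name" and its "arguments". carry_out: Moves the arm, as the interface text tells. Its arguments: {"type":"object","properties":{"steps":{"type":"array"},"squeeze":{"type":"number"}},"required":["steps"]}

```bash
mkdir -p pics; ls; cat > h.py <<'E'
import numpy as np, cv2
from bench import manip
from scipy.spatial.transform import Rotation as Rn
def K(s):
    f=s["img"].shape[0]/2/np.tan(np.radians(s["fov_y"])/2)
    return f
def proj(s,X):
    c=np.atleast_2d(X)@np.array(s["R"]).T+s["t"]; a=c[:,:2]/c[:,2:]
    r2=(a**2).sum(1,keepdims=True); a=a*(1+s["k1"]*r2)
    return a*K(s)+[s["cx"],s["cy"]]
def ray(s,px):
    d=(np.array(px,float)-[s["cx"],s["cy"]])/K(s); a=d.copy()
    for _ in range(30): a=d/(1+s["k1"]*(a@a))
    R=np.array(s["R"]); o=-R.T@np.array(s["t"]); v=R.T@np.array([a[0],a[1],1]); return o,v
def atz(s,px,z):
    o,v=ray(s,px); return o+v*(z-o[2])/v[2]
def snap(n,f=None):
    s=manip.snapshot(n)
    if f: cv2.imwrite('pics/'+f,s["img"])
    import pickle; pickle.dump({k:s[k] for k in s},open(f'{n}.pkl','wb'))
    return s
def load(n):
    import pickle; return pickle.load(open(f'{n}.pkl','rb'))
E
python3 - <<'E'
from h import *
a=snap('scene'); b=snap('side')
for s in(a,b): o,_=ray(s,(280,210)); print(o,s["fov_y"],s["k1"])
cv2.imwrite('pics/a.png',cv2.resize(a["img"],(800,600)))
cv2.imwrite('pics/b.png',cv2.resize(b["img"],(800,600)))
print(manip.read_state())
E
```

```text
pics
[1.06113755 0.09648739 0.93945422] 53.658709995363694 -0.015551909884294406
[-0.0747423  -0.57005277  0.60833988] 57.23015813200324 -0.10498540193726787
{'clock': 0.1, 'qpos': array([-0.84680028,  0.5017263 , -0.4267904 ,  1.55133411,  0.22080736,
        1.13827119, -0.21027165]), 'qvel': array([ 0.0001277 , -0.00336285, -0.00218499, -0.00266027, -0.00031349,
        0.00076338, -0.00014381]), 'joint_efforts': array([-1.10754941e-02, -5.70806050e+01, -5.83873406e+00, -2.81746370e+01,
        1.05377199e-02,  5.51468722e-03,  3.06441541e-05]), 'eef_pos': array([0.28882629, 0.58167701, 0.25538364]), 'tcp_rot': array([ 2.28334543e-01,  9.73582366e-01, -8.16130967e-04, -2.15448215e-04]), 'contact_force': array([0.77229176, 0.582633  , 0.13161694]), 'torque': array([ 0.01185336,  0.02469228, -0.01339502]), 'grip_force': 0.0, 'opening': 0.08529009017411171}
```

View pics/a.png

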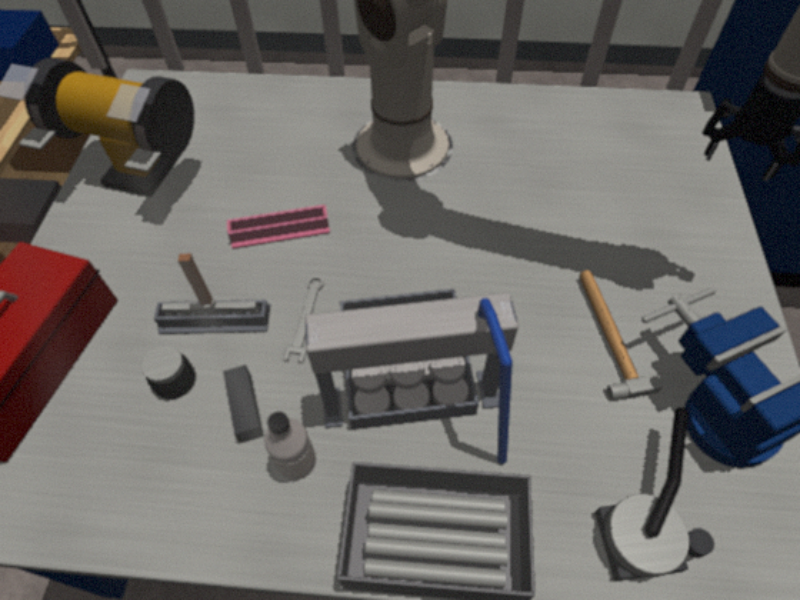

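View pics/b.png

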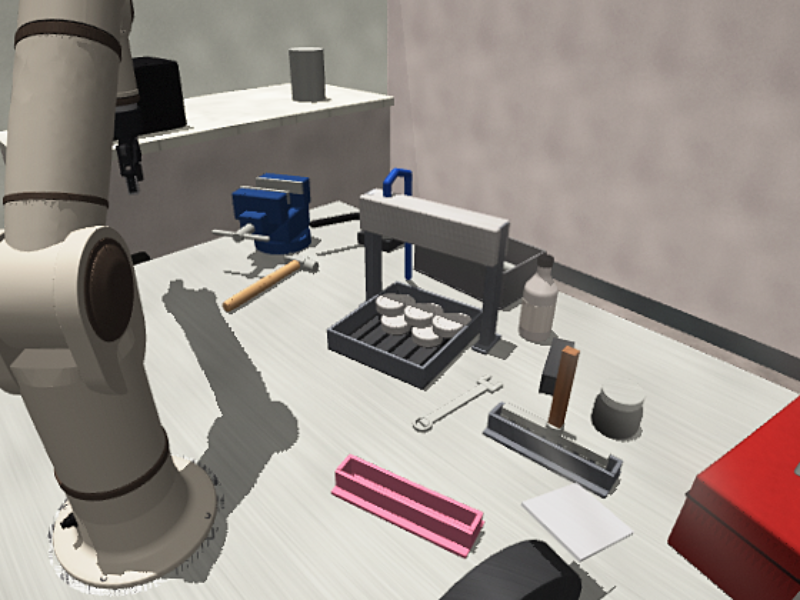

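Pictures: the rake stands with its handle top at scene px (185,258) and side px (570,350) (800-wide), in the grey trough at scene (212,316), side (552,450). The pink trough at scene (278,226), side (408,505) is the look-alike. The bed is at scene (410,350), side (410,335), with the heap under the bar. Next: a rough fit and a close crop.

```bash
python3 - <<'E'
from h import *
a=load('scene'); b=load('side')
q=lambda x,y:(x*.7,y*.7)
print('bed side corners z=.045'); 
for p in [(328,334),(425,377),(487,315),(395,283)]: print(p,atz(b,q(*p),.045).round(3))
print('bed scene'); 
for p in [(340,303),(455,291),(349,425),(477,408)]: print(p,atz(a,q(*p),.045).round(3))
print('stand scene z.036')
for p in [(155,312),(268,301),(158,329),(269,323)]: print(p,atz(a,q(*p),.036).round(3))
print('stand side')
for p in [(487,413),(500,403),(620,462),(608,488)]: print(p,atz(b,q(*p),.036).round(3))
print('rake top z=.191',atz(a,q(186,257),.191),atz(b,q(570,350),.191))
c=b["img"][170:360,215:460]; d=a["img"][150:320,90:370]
c=cv2.resize(c,(790,600)); cv2.imwrite('pics/c.png',c)
cv2.imwrite('pics/d.png',cv2.resize(d,None,fx=2.8,fy=2.8,interpolation=cv2.INTER_CUBIC))
E
```

```text
bed side corners z=.045
(328, 334) [0.418 0.113 0.045]
(425, 377) [ 0.456 -0.095  0.045]
(487, 315) [ 0.683 -0.046  0.045]
(395, 283) [0.642 0.169 0.045]
bed scene
(340, 303) [ 0.476 -0.074  0.045]
(455, 291) [0.434 0.133 0.045]
(349, 425) [ 0.708 -0.027  0.045]
(477, 408) [0.663 0.176 0.045]
stand scene z.036
(155, 312) [ 0.516 -0.412  0.036]
(268, 301) [ 0.476 -0.209  0.036]
(158, 329) [ 0.551 -0.395  0.036]
(269, 323) [ 0.523 -0.198  0.036]
stand side
(487, 413) [ 0.469 -0.214  0.036]
(500, 403) [ 0.502 -0.214  0.036]
(620, 462) [ 0.522 -0.41   0.036]
(608, 488) [ 0.467 -0.421  0.036]
rake top z=.191 [ 0.50205449 -0.30718809  0.191     ] [ 0.49754337 -0.31225666  0.191     ]
```

View pics/c.png

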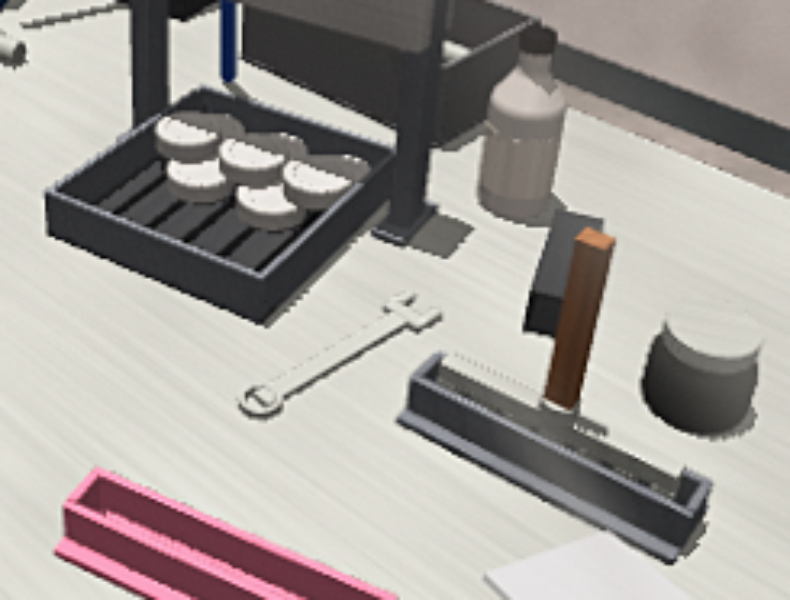

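View pics/d.png

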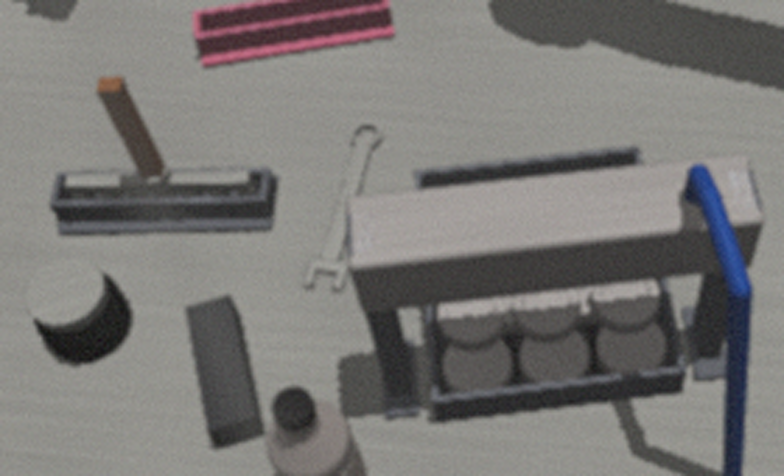

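```bash
cat > fit.py <<'E'
from h import *
from scipy.optimize import least_squares
a=load('scene'); b=load('side')
C=lambda x,y:(215+x*245/790-.3,170+y*190/600-.3)
D=lambda x,y:(90+x/2.8-.3,150+y/2.8-.3)
def fit(obs,g):
    def P(p,l): c,s=np.cos(p[2]),np.sin(p[2]); return np.array([p[0]+c*l[0]-s*l[1],p[1]+s*l[0]+c*l[1],l[2]])
    f=lambda p:np.concatenate([proj(s,P(p,l))[0]-u for s,u,l in obs])
    r=least_squares(f,g,loss='soft_l1'); print(r.x.round(4)); print(r.fun.reshape(-1,2).round(1).tolist()); return r.x
o=[(b,C(47,193),(-.116,.106,.045)),(b,C(265,275),(-.116,-.106,.045)),(b,C(400,150),(.116,-.106,.045)),(b,C(203,88),(.116,.106,.045)),
 (a,D(417,173),(-.116,-.106,.045)),(a,D(638,150),(-.116,.106,.045)),(a,D(434,420),(.116,-.106,0)),(a,D(684,390),(.116,.106,0))]
fit(o,[.56,.04,.2])
h=.2/2+.003; w=.019
for h in(.099,.101,.103):
  o=[(b,C(440,353),(w,h,.036)),(b,C(411,376),(-w,h,.036)),(b,C(709,480),(w,-h,.036)),(b,C(683,518),(-w,-h,.036)),
   (a,D(52,177),(-w,-h,.036)),(a,D(272,168),(-w,h,.036))]
  fit(o,[.5,-.31,.2])
def tri(pa,pb):
    (o1,v1),(o2,v2)=ray(a,pa),ray(b,pb); t=np.linalg.lstsq(np.c_[v1,-v2],o2-o1,rcond=None)[0]
    p,q=o1+v1*t[0],o2+v2*t[1]; print(((p+q)/2).round(4),np.linalg.norm(p-q).round(4))
tri(D(111,84),C(595,238)); tri(D(153,175),C(562,403))
E
python3 fit.py
```

```text
[0.5628 0.0503 0.2084]
[[-0.9, -0.9], [-0.4, 1.0], [0.7, -1.0], [-0.3, -1.7], [-1.5, -1.1], [-0.0, -1.8], [0.8, 1.2], [-0.9, 1.1]]
[ 0.4995 -0.3125  0.0921]
[[-0.0, -1.3], [-0.1, 0.0], [0.2, 0.0], [0.9, -0.8], [2.8, -2.7], [-1.3, -0.6]]
[ 0.5003 -0.3126  0.0918]
[[-0.5, -1.9], [-0.6, -0.5], [1.3, 0.3], [2.1, -0.5], [1.9, -2.5], [-0.6, -0.4]]
[ 0.5015 -0.3134  0.0981]
[[-0.9, -2.2], [-0.9, -0.8], [2.9, 0.4], [3.9, -0.3], [0.7, -1.9], [-0.3, -0.2]]
[ 0.5002 -0.311   0.1889] 0.001
[ 0.5019 -0.3131  0.0559] 0.0003
```

```bash
cat >> h.py <<'E'
def tool(yaw,tilt):  # tool y along +x of a frame turned yaw; tilt>0: handle leans to -x
    R=np.array([[0,1,0],[1,0,0],[0,0,-1.]]).T
    return Rn.from_euler('z',yaw)*Rn.from_matrix(R)*Rn.from_rotvec([-tilt,0,0])
def rel(p0,R0,p1,R1):
    return np.r_[R0.inv().apply(np.array(p1)-p0),(R0.inv()*R1).as_rotvec()].round(3).tolist()
def now():
    s=manip.read_state(); return s["eef_pos"],Rn.from_quat(s["tcp_rot"]),s
E
python3 - <<'E'
from h import *
p,R,_=now(); print(R.as_matrix().round(2))
print(rel(p,R,[.47,.1,.30],tool(.095,0)))
E
```

```text
[[-0.9   0.44 -0.  ]
 [ 0.44  0.9  -0.  ]
 [ 0.   -0.   -1.  ]]
[-0.376, -0.351, -0.044, -0.002, 0.001, 1.015]
```

>>> {"name": "carry_out", "arguments": {"steps": [[0.06,-0.376,-0.351,-0.045,0,0,1.015],[0.06,-0.376,-0.351,-0.045,0,0,1.015],[0.06,-0.376,-0.351,-0.045,0,0,1.015],[0.06,-0.376,-0.351,-0.045,0,0,1.015],[0.06,-0.376,-0.351,-0.045,0,0,1.015],[0.06,-0.376,-0.351,-0.045,0,0,1.015],[0.06,-0.376,-0.351,-0.045,0,0,1.015],[0.06,-0.376,-0.351,-0.045,0,0,1.015],[0.06,-0.376,-0.351,-0.045,0,0,1.015],[0.06,-0.376,-0.351,-0.045,0,0,1.015],[0.06,-0.376,-0.351,-0.045,0,0,1.015],[0.06,-0.376,-0.351,-0.045,0,0,1.015]]}}

```text
clock: 1.3
eef_pos: [0.4706, 0.097, 0.3013]
tcp_rot: [0.675, 0.738, -0.0, 0.0]
contact_force: [-0.1, 0.1, 0.0]
opening: 0.06
grip_force: 0.0
```

```bash
python3 - <<'E'
from h import *
p,R,s=now(); print(p,s["qpos"].round(2))
print(rel(p,R,[.501,-.312,.30],tool(.095,0)))
E
```

```text
[0.47058915 0.09697701 0.30134213] [-0.25  0.12 -0.01  1.92  0.    1.1  -0.17]
[-0.41, -0.006, 0.002, 0.0, 0.001, -0.007]
```

>>> {"name": "carry_out", "arguments": {"steps": [[0.06,-0.41,-0.006,0,0,0,0],[0.06,-0.41,-0.006,0,0,0,0],[0.06,-0.41,-0.006,0,0,0,0],[0.06,-0.41,-0.006,0,0,0,0],[0.06,-0.41,-0.006,0,0,0,0],[0.06,-0.41,-0.006,0,0,0,0],[0.06,-0.41,-0.006,0,0,0,0],[0.06,-0.41,-0.006,0,0,0,0],[0.06,-0.41,-0.006,0,0,0,0],[0.06,-0.41,-0.006,0,0,0,0],[0.06,-0.41,-0.006,0,0,0,0]]}}

```text
clock: 2.4
eef_pos: [0.5033, -0.3054, 0.3005]
tcp_rot: [0.672, 0.741, 0.001, -0.001]
contact_force: [0.2, 0.8, -0.4]
opening: 0.0597
grip_force: 0.0
```

```bash
python3 - <<'E'
from h import *
p,R,s=now(); print(p,R.as_quat().round(3))
w=snap('wrist'); im=w["img"].copy()
def rect(c,yaw,hx,hy,z,col):
    P=[[c[0]+np.cos(yaw)*x-np.sin(yaw)*y,c[1]+np.sin(yaw)*x+np.cos(yaw)*y,z] for x,y in[(-hx,-hy),(hx,-hy),(hx,hy),(-hx,hy)]]
    cv2.polylines(im,[proj(w,np.array(P)).round().astype(int)],True,col,1)
rect((.5,-.3125),.092,.013,.095,.036,(0,255,0))
rect((.501,-.312),.092,.008,.010,.191,(0,0,255))
rect((.501,-.312),.092,.007,.085,.05,(255,0,0))
cv2.imwrite('pics/e.png',cv2.resize(im,(800,600)))
E
```

```text
[ 0.50328111 -0.30538867  0.30052839] [ 0.672  0.741  0.001 -0.001]
```

View pics/e.png

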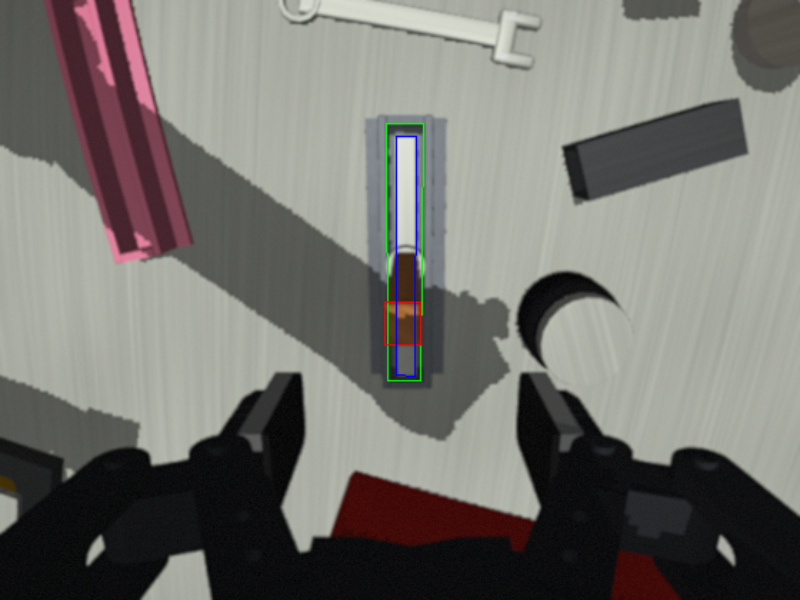

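The trough, head and handle outlines all sit on the image (handle top at px (403,325)), so the pose is confirmed. Going down to grip.

```bash
python3 - <<'E'
from h import *
p,R,s=now(); print(p); print(rel(p,R,[.501,-.312,.177],tool(.092,0)))
E
```

```text
[ 0.50348031 -0.30492347  0.30075091]
[-0.007, -0.003, 0.124, -0.0, -0.002, 0.007]
```

>>> {"name": "carry_out", "arguments": {"steps": [[0.06,-0.007,-0.003,0.03,0,0,0.007],[0.06,-0.007,-0.003,0.07,0,0,0.007],[0.06,-0.007,-0.003,0.1,0,0,0.007],[0.06,-0.007,-0.003,0.124,0,0,0.007],[0.06,-0.007,-0.003,0.124,0,0,0.007],[0.06,-0.007,-0.003,0.124,0,0,0.007]]}}

```text
clock: 3.05
eef_pos: [0.501, -0.3135, 0.1777]
tcp_rot: [0.674, 0.738, 0.0, -0.0]
contact_force: [-0.0, 0.0, -0.2]
opening: 0.0599
grip_force: 0.0
```

>>> {"name": "carry_out", "arguments": {"steps": [[0.0,0.001,0,0,0,0,0],[0.0,0.001,0,0,0,0,0],[0.0,0.001,0,0,0,0,0],[0.0,0.001,0,0,0,0,0],[0.0,0.001,0,0,0,0,0],[0.0,0.001,0,0,0,0,0],[0.0,0.001,0,0,0,0,0],[0.0,0.001,0,0,0,0,0]], "squeeze": 100}}

```text
clock: 3.85
eef_pos: [0.5011, -0.3147, 0.1788]
tcp_rot: [0.675, 0.738, 0.0, 0.001]
contact_force: [-1.2, 1.1, 6.2]
opening: 0.0152
grip_force: 98.5
```

```bash
python3 - <<'E'
from h import *
p,R,s=now(); print(p,s["opening"],s["grip_force"]); 
for q in [[.501,-.312,.30]]: print(rel(p,R,q,tool(.092,0)))
E
```

```text
[ 0.50112099 -0.31473518  0.17883466] 0.015150254135763685 98.4661066532135
[0.003, 0.0, -0.121, 0.002, 0.001, -0.004]
```

>>> {"name": "carry_out", "arguments": {"steps": [[0.0,0.003,0,-0.03,0,0,0],[0.0,0.003,0,-0.07,0,0,0],[0.0,0.003,0,-0.11,0,0,0],[0.0,0.003,0,-0.15,0,0,0],[0.0,0.003,0,-0.15,0,0,0]]}}

```text
clock: 4.35
eef_pos: [0.5024, -0.3133, 0.3337]
tcp_rot: [0.676, 0.737, 0.001, 0.005]
contact_force: [0.5, -1.3, -2.1]
opening: 0.0151
grip_force: 98.2
```

```bash
cat >> h.py <<'E'
B=np.array([.5628,.0503]); BY=.208
def bedtcp(x,y,z,tilt,L=.173):
    c,s=np.cos(BY),np.sin(BY); R=tool(BY,tilt)
    return np.r_[B+[c*x-s*y,s*x+c*y],z]-R.apply([0,0,L]),R
def tips(L=.173):
    p,R,_=now(); t=p+R.apply([0,0,L]); d=t[:2]-B; c,s=np.cos(BY),np.sin(BY)
    u=R.apply([0,0,-1]); yaw=np.arctan2(*R.apply([0,1,0])[1::-1])
    return np.r_[c*d[0]+s*d[1],-s*d[0]+c*d[1],t[2],np.arccos(u[2]),yaw-BY].round(4)
E
python3 - <<'E'
from h import *
p,R,s=now(); print(p,s["opening"])
print(rel(p,R,*bedtcp(-.02,0,.12,0)))
E
```

```text
[ 0.50238745 -0.31334453  0.3337434 ] 0.015061722878197077
[0.355, 0.072, 0.039, 0.009, 0.006, -0.121]
```

>>> {"name": "carry_out", "arguments": {"steps": [[0.0,0.355,0.072,0.03,0,0,-0.12],[0.0,0.355,0.072,0.03,0,0,-0.12],[0.0,0.355,0.072,0.03,0,0,-0.12],[0.0,0.355,0.072,0.03,0,0,-0.12],[0.0,0.355,0.072,0.03,0,0,-0.12],[0.0,0.355,0.072,0.03,0,0,-0.12],[0.0,0.355,0.072,0.03,0,0,-0.12],[0.0,0.355,0.072,0.03,0,0,-0.12],[0.0,0.355,0.072,0.03,0,0,-0.12],[0.0,0.355,0.072,0.03,0,0,-0.12]]}}

```text
clock: 5.35
eef_pos: [0.5399, 0.0475, 0.2964]
tcp_rot: [0.63, 0.777, -0.001, -0.0]
contact_force: [1.2, -0.4, -0.9]
opening: 0.0153
grip_force: 98.2
```

```bash
python3 - <<'E'
from h import *
p,R,s=now(); print(tips(),s["qpos"].round(2))
for q in [(-.02,0,.10,.22),(-.01,0,.09,.44),(0,0,.08,.66),(.095,0,.062,.66)]: print(rel(p,R,*bedtcp(*q)))
E
```

```text
[-0.0233  0.0019  0.1234  0.0021 -0.0002] [-0.2   0.24  0.07  1.79 -0.02  1.12  0.09]
[-0.002, -0.035, 0.028, -0.222, 0.001, -0.0]
[-0.002, -0.061, 0.05, -0.442, 0.001, -0.0]
[-0.002, -0.083, 0.08, -0.662, 0.001, 0.0]
[-0.002, 0.012, 0.098, -0.662, 0.001, 0.0]
```

>>> {"name": "carry_out", "arguments": {"steps": [[0.0,-0.002,-0.018,0.012,-0.11,0,0],[0.0,-0.002,-0.035,0.026,-0.22,0,0],[0.0,-0.002,-0.05,0.038,-0.33,0,0],[0.0,-0.002,-0.061,0.05,-0.44,0,0],[0.0,-0.002,-0.073,0.064,-0.55,0,0],[0.0,-0.002,-0.083,0.078,-0.66,0,0],[0.0,-0.002,-0.083,0.078,-0.66,0,0],[0.0,-0.002,-0.083,0.078,-0.66,0,0]]}}

```text
clock: 6.15
eef_pos: [0.4715, 0.0291, 0.2316]
tcp_rot: [0.601, 0.748, 0.22, 0.178]
contact_force: [-0.0, 0.3, -2.6]
opening: 0.015
grip_force: 105.7
```

```bash
python3 - <<'E'
from h import *
p,R,s=now(); print(tips(),s["qpos"].round(2),s["opening"])
for q in [(.03,0,.066,.66),(.06,0,.064,.66),(.095,0,.062,.66),(.095,0,.034,.66)]: print(rel(p,R,*bedtcp(*q)))
b=snap('side'); cv2.imwrite('pics/f.png',cv2.resize(b["img"][130:370,180:460],(700,600)))
# rake-head consistency overlay not needed
E
```

```text
[ 1.000e-04 -1.300e-03  8.630e-02  5.731e-01  9.500e-03] [ 0.5  -0.06 -0.54  2.42 -0.55  0.23  0.68] 0.014972316661353832
[0.002, -0.001, 0.034, -0.087, -0.004, 0.008]
[0.002, 0.023, 0.052, -0.087, -0.004, 0.008]
[0.001, 0.052, 0.073, -0.087, -0.004, 0.008]
[0.001, 0.036, 0.096, -0.087, -0.004, 0.008]
```

View pics/f.png

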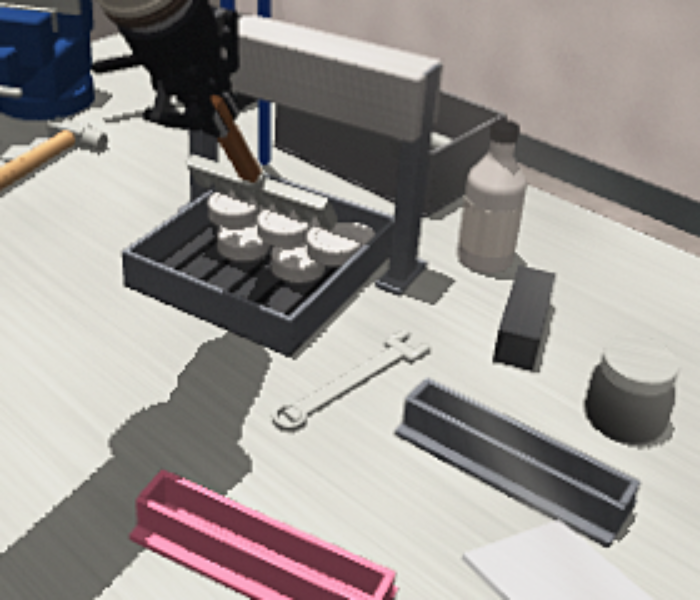

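The picture shows the rake held well, over the heap and in front of the bar, with the heap untouched. It reached 0.57 rad of tilt so far, and more should be possible further forward.

>>> {"name": "carry_out", "arguments": {"steps": [[0.0,0.002,-0.003,0.015,-0.03,0,0.008],[0.0,0.002,0,0.03,-0.06,0,0.008],[0.0,0.002,0.01,0.04,-0.087,-0.004,0.008],[0.0,0.002,0.01,0.04,-0.087,-0.004,0.008],[0.0,0.002,0.01,0.04,-0.087,-0.004,0.008]]}}

```text
clock: 6.7
eef_pos: [0.4875, 0.0368, 0.2323]
tcp_rot: [0.597, 0.739, 0.244, 0.197]
contact_force: [0.5, 0.1, -2.4]
opening: 0.0151
grip_force: 105.6
```

```bash
python3 - <<'E'
from h import *
p,R,s=now(); print(tips(),s["qpos"].round(2),s["opening"])
for q in [(.06,0,.066,.66),(.095,0,.062,.66),(.095,0,.034,.66)]: print(rel(p,R,*bedtcp(*q)))
E
```

```text
[0.0265 0.0029 0.0933 0.6379 0.0038] [ 1.4  -0.06 -1.4   2.42 -1.07  0.2   1.2 ] 0.015059719046261771
[-0.002, 0.007, 0.042, -0.022, -0.003, 0.003]
[-0.003, 0.033, 0.066, -0.022, -0.003, 0.003]
[-0.003, 0.016, 0.088, -0.022, -0.003, 0.003]
```

```bash
python3 - <<'E'
from h import *
p,R,s=now()
for q in [(.06,0,.08,.60),(.09,0,.068,.60),(.097,0,.064,.60)]: print(rel(p,R,*bedtcp(*q)))
E
```

```text
[-0.003, 0.026, 0.031, 0.038, -0.003, 0.003]
[-0.003, 0.042, 0.058, 0.038, -0.003, 0.003]
[-0.003, 0.046, 0.066, 0.038, -0.003, 0.003]
```

>>> {"name": "carry_out", "arguments": {"steps": [[0.0,-0.001,0.01,0.012,0.02,0,0.002],[0.0,-0.003,0.018,0.022,0.03,0,0.003],[0.0,-0.003,0.026,0.031,0.03,0,0.003],[0.0,-0.003,0.026,0.031,0.03,0,0.003]]}}

```text
clock: 7.1
eef_pos: [0.4951, 0.0386, 0.2294]
tcp_rot: [0.602, 0.746, 0.226, 0.174]
contact_force: [-0.6, -0.3, -2.7]
opening: 0.0145
grip_force: 105.7
```

```bash
python3 - <<'E'
from h import *
p,R,s=now(); print(tips(),s["qpos"].round(2),s["opening"])
for q in [(.09,0,.066,.62),(.097,0,.062,.63),(.097,0,.034,.64)]: print(rel(p,R,*bedtcp(*q)))
E
```

```text
[ 0.0259  0.0052  0.0846  0.5789 -0.0009] [ 1.24  0.06 -1.3   2.37 -0.25  0.19  0.4 ] 0.014475586024912867
[-0.003, 0.036, 0.051, -0.041, -0.016, -0.001]
[-0.003, 0.038, 0.058, -0.051, -0.016, -0.001]
[-0.004, 0.021, 0.081, -0.061, -0.016, -0.001]
```

```bash
python3 - <<'E'
from h import *
p,R,s=now()
for q in [(.05,0,.072,.58),(.07,0,.068,.58),(.09,0,.062,.58),(.092,0,.034,.58)]: print(rel(p,R,*bedtcp(*q)))
E
```

```text
[-0.003, 0.013, 0.024, -0.001, -0.016, -0.001]
[-0.003, 0.028, 0.038, -0.001, -0.016, -0.001]
[-0.003, 0.041, 0.054, -0.001, -0.016, -0.001]
[-0.004, 0.027, 0.078, -0.001, -0.016, -0.001]
```

>>> {"name": "carry_out", "arguments": {"steps": [[0.0,-0.003,0.013,0.024,0,-0.016,0],[0.0,-0.003,0.013,0.024,0,-0.016,0],[0.0,-0.003,0.02,0.031,0,-0.016,0],[0.0,-0.003,0.028,0.038,0,-0.016,0],[0.0,-0.003,0.028,0.038,0,-0.016,0]]}}

```text
clock: 7.6
eef_pos: [0.5399, 0.0461, 0.2126]
tcp_rot: [0.604, 0.744, 0.222, 0.18]
contact_force: [0.6, -0.2, -1.4]
opening: 0.0145
grip_force: 105.7
```

```bash
python3 - <<'E'
from h import *
p,R,s=now(); print(tips(),s["qpos"].round(2),s["opening"])
for q in [(.08,0,.066,.58),(.092,0,.062,.58),(.092,0,.034,.58),(.092,0,.034,.62)]: print(rel(p,R,*bedtcp(*q)))
E
```

```text
[7.150e-02 7.000e-04 6.780e-02 5.798e-01 2.000e-04] [ 0.87  0.22 -1.04  2.3   0.75  0.19 -0.59] 0.014482323709763404
[-0.001, 0.006, 0.006, -0.0, -0.0, 0.0]
[-0.001, 0.014, 0.016, -0.0, -0.0, 0.0]
[-0.001, -0.001, 0.04, -0.0, -0.0, 0.0]
[-0.001, -0.008, 0.04, -0.04, -0.0, 0.0]
```

>>> {"name": "carry_out", "arguments": {"steps": [[0.0,-0.001,0.007,0.008,0,0,0],[0.0,-0.001,0.014,0.016,0,0,0],[0.0,-0.001,0.014,0.016,0,0,0]]}}

```text
clock: 7.9
eef_pos: [0.56, 0.0506, 0.2071]
tcp_rot: [0.603, 0.745, 0.222, 0.18]
contact_force: [-0.1, 0.9, -2.3]
opening: 0.0148
grip_force: 105.7
```

```bash
python3 - <<'E'
from h import *
p,R,s=now(); print(tips(),s["qpos"].round(2))
for q in [(.092,0,.034,.58),(.093,0,.034,.62)]: print(rel(p,R,*bedtcp(*q)))
a=snap('scene');b=snap('side')
A=cv2.resize(a["img"][190:310,210:370],(400,300)); Bm=cv2.resize(b["img"][120:280,210:370],(400,400))
A=cv2.copyMakeBorder(A,0,100,0,0,cv2.BORDER_CONSTANT)
cv2.imwrite('pics/g.png',np.hstack([A,Bm]))
E
```

```text
[0.0921 0.0011 0.0624 0.5799 0.0017] [ 0.74  0.26 -0.92  2.26  0.83  0.2  -0.67]
[-0.001, -0.016, 0.024, -0.0, -0.002, 0.001]
[-0.001, -0.022, 0.024, -0.04, -0.002, 0.001]
```

View pics/g.png

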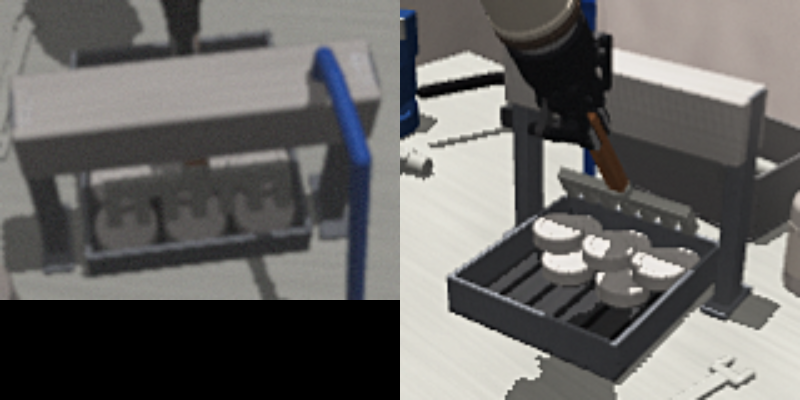

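The rake is now above the back row (side crop px (630,205)), behind the upper row and clear of the bar. Lowering it and starting the pull.

>>> {"name": "carry_out", "arguments": {"steps": [[0.0,-0.001,-0.008,0.012,0,0,0],[0.0,-0.001,-0.016,0.024,0,0,0],[0.0,-0.001,-0.016,0.024,0,0,0],[0.0,-0.001,-0.016,0.024,0,0,0]]}}

```text
clock: 8.4
eef_pos: [0.5583, 0.0503, 0.1781]
tcp_rot: [0.603, 0.745, 0.223, 0.179]
contact_force: [-1.0, 0.5, -2.0]
opening: 0.0148
grip_force: 105.7
```

```bash
python3 - <<'E'
from h import *
p,R,s=now(); print(tips(),s["qpos"].round(2),s["contact_force"])
for q in [(.07,0,.034,.56),(.05,0,.034,.52),(.03,0,.034,.45),(.01,0,.034,.38),(-.01,0,.034,.3),(-.02,0,.034,.3)]: print(rel(p,R,*bedtcp(*q)))
E
```

```text
[0.0903 0.0015 0.0334 0.5792 0.0022] [ 0.71  0.33 -0.9   2.29  1.3   0.2  -1.11] [-1.02556684  0.47162052 -1.96927489]
[-0.001, -0.013, -0.012, 0.019, -0.003, 0.002]
[-0.001, -0.023, -0.022, 0.059, -0.003, 0.002]
[-0.001, -0.028, -0.032, 0.129, -0.003, 0.002]
[-0.001, -0.033, -0.041, 0.199, -0.003, 0.002]
[-0.001, -0.036, -0.049, 0.279, -0.003, 0.002]
[-0.001, -0.044, -0.054, 0.279, -0.003, 0.002]
```

>>> {"name": "carry_out", "arguments": {"steps": [[0.0,-0.001,-0.006,-0.006,0.01,0,0],[0.0,-0.001,-0.013,-0.012,0.019,0,0],[0.0,-0.001,-0.018,-0.017,0.04,0,0],[0.0,-0.001,-0.023,-0.022,0.059,0,0],[0.0,-0.001,-0.026,-0.027,0.095,0,0],[0.0,-0.001,-0.028,-0.032,0.129,0,0],[0.0,-0.001,-0.031,-0.037,0.165,0,0],[0.0,-0.001,-0.033,-0.041,0.199,0,0],[0.0,-0.001,-0.033,-0.041,0.199,0,0]]}}

```text
clock: 9.3
eef_pos: [0.5117, 0.0393, 0.1964]
tcp_rot: [0.617, 0.763, 0.149, 0.119]
contact_force: [0.5, 0.5, -1.3]
opening: 0.015
grip_force: 105.8
```

```bash
python3 - <<'E'
from h import *
p,R,s=now(); print(tips(),s["qpos"].round(2),s["contact_force"],s["opening"])
for q in [(0,0,.034,.33),(-.01,0,.034,.3),(-.02,0,.034,.27),(-.025,0,.02,.25),(-.035,0,.012,.22),(-.05,0,.011,.2)]: print(rel(p,R,*bedtcp(*q)))
b=snap('side'); a=snap('scene')
Bm=cv2.resize(b["img"][150:280,210:370],(800,600)); cv2.imwrite('pics/i.png',Bm)
E
```

```text
[1.250e-02 3.000e-04 3.590e-02 3.837e-01 2.200e-03] [ 1.05  0.41 -1.32  2.23  0.81  0.54 -0.61] [ 0.50585878  0.45819784 -1.32960697] 0.014950225113840556
[0.0, -0.003, -0.003, 0.054, -0.003, 0.002]
[0.0, -0.007, -0.006, 0.084, -0.003, 0.002]
[0.0, -0.011, -0.009, 0.114, -0.003, 0.002]
[0.0, -0.018, 0.002, 0.134, -0.003, 0.002]
[0.0, -0.025, 0.007, 0.164, -0.003, 0.002]
[0.0, -0.036, 0.003, 0.184, -0.003, 0.002]
```

View pics/i.png

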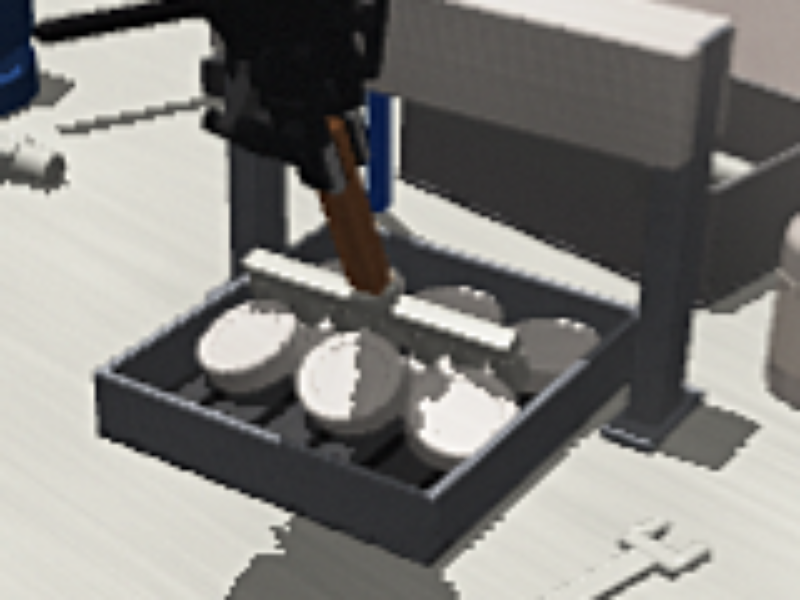

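The upper three have slid over and are tipping onto the floor in front, as planned. Pushing on.

>>> {"name": "carry_out", "arguments": {"steps": [[0.0,0,-0.003,-0.003,0.054,0,0],[0.0,0,-0.007,-0.006,0.084,0,0],[0.0,0,-0.011,-0.009,0.114,0,0],[0.0,0,-0.018,-0.011,0.134,0,0],[0.0,0,-0.018,-0.011,0.134,0,0]]}}

```text
clock: 9.9
eef_pos: [0.489, 0.0351, 0.1979]
tcp_rot: [0.623, 0.772, 0.096, 0.077]
contact_force: [-0.4, 0.4, -2.6]
opening: 0.0148
grip_force: 105.7
```

```bash
python3 - <<'E'
from h import *
p,R,s=now(); print(tips(),s["qpos"].round(2),s["contact_force"],s["opening"])
for q in [(-.03,0,.034,.24),(-.03,0,.022,.22),(-.035,0,.012,.2),(-.045,0,.011,.18)]: print(rel(p,R,*bedtcp(*q)))
b=snap('side'); a=snap('scene')
Bm=cv2.resize(b["img"][170:280,215:350],(600,490)); cv2.imwrite('pics/j.png',Bm)
E
```

```text
[-0.0332  0.0008  0.0301  0.2462  0.004 ] [ 1.05  0.46 -1.37  2.17  0.71  0.73 -0.53] [-0.38006852  0.4200186  -2.62931038] 0.014812570176056151
[-0.0, 0.005, -0.003, 0.006, -0.003, 0.004]
[-0.0, 0.006, 0.009, 0.026, -0.003, 0.004]
[-0.0, 0.002, 0.017, 0.046, -0.003, 0.004]
[-0.0, -0.005, 0.016, 0.066, -0.002, 0.004]
```

View pics/j.png

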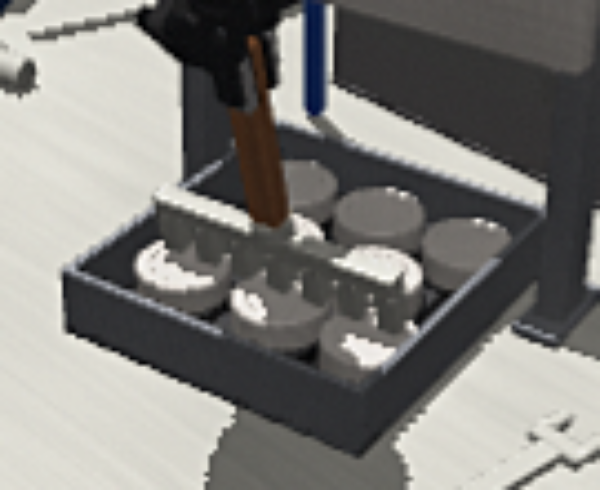

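All eight look flat, with the rake just above the front three. Lifting straight up to check.

```bash
python3 - <<'E'
from h import *
p,R,s=now()
for q in [(-.035,0,.10,.25),(-.06,0,.20,.0)]: print(rel(p,R,*bedtcp(*q)))
E
```

```text
[-0.0, 0.014, -0.068, -0.002, -0.003, 0.004]
[-0.0, 0.057, -0.166, 0.248, -0.002, 0.004]
```

>>> {"name": "carry_out", "arguments": {"steps": [[0.0,0,0.007,-0.03,0,0,0],[0.0,0,0.014,-0.068,0,0,0],[0.0,0,0.028,-0.1,0.08,0,0.004],[0.0,0,0.042,-0.133,0.16,0,0.004],[0.0,0,0.057,-0.166,0.248,0,0.004],[0.0,0,0.057,-0.166,0.248,0,0.004],[0.0,0,0.057,-0.166,0.248,0,0.004]]}}

```text
clock: 10.7
eef_pos: [0.5051, 0.0392, 0.3734]
tcp_rot: [0.629, 0.777, 0.002, -0.0]
contact_force: [-0.0, 0.1, -3.1]
opening: 0.0146
grip_force: 106.0
```

```bash
python3 - <<'E'
from h import *
p,R,s=now(); print(p,tips(),s["qpos"].round(2),s["opening"])
b=snap('side'); a=snap('scene'); w=snap('wrist')
im=cv2.resize(b["img"][170:280,215:350],(400,326)); 
c,d=np.cos(BY),np.sin(BY)
W=cv2.resize(w["img"],(400,300)); W=cv2.copyMakeBorder(W,0,26,0,0,cv2.BORDER_CONSTANT)
cv2.imwrite('pics/k.png',np.hstack([im,W]))
E
```

```text
[0.50514847 0.03915673 0.3734105 ] [-0.0583  0.0015  0.2004  0.0036  0.0021] [ 0.99  0.4  -1.41  1.74  0.4   1.35 -0.29] 0.014637056338470799
```

View pics/k.png

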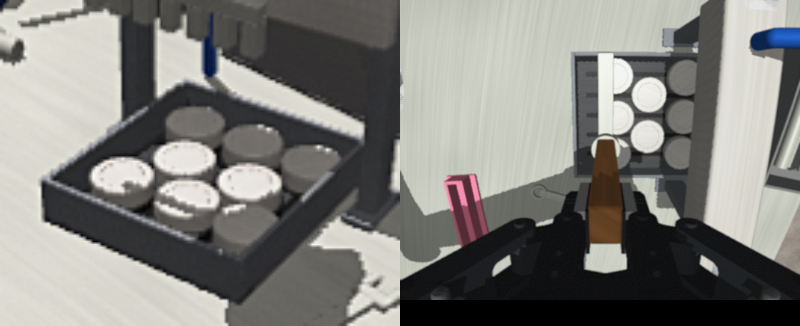

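```bash
python3 - <<'E'
from h import *
b=load('side');c,s=np.cos(BY),np.sin(BY)
pts=[(122,175),(187,197),(245,228),(184,158),(249,183),(195,125),(253,142),(315,162)]; C=[]
for x,y in pts:
    q=atz(b,(215+x/2.963,170+y/2.963),.026)[:2]-B; q=np.array([c*q[0]+s*q[1],-s*q[0]+c*q[1]]); C.append(q); print((x,y),q.round(3))
C=np.array(C)
for t in [(-.06,.05),(-.06,-.05),(0,0),(.06,.05),(.06,-.05)]: print(t,np.hypot(*(C-t).T).min().round(3))
E
```

```text
(122, 175) [-0.048  0.066]
(187, 197) [-0.043 -0.004]
(245, 228) [-0.054 -0.072]
(184, 158) [0.01  0.035]
(249, 183) [ 0.008 -0.038]
(195, 125) [0.067 0.06 ]
(253, 142) [ 0.072 -0.004]
(315, 162) [ 0.075 -0.071]
(-0.06, 0.05) 0.02
(-0.06, -0.05) 0.023
(0, 0) 0.036
(0.06, 0.05) 0.012
(0.06, -0.05) 0.026
```

The blanks measure in one layer, with centre distances of at least about 61 mm and each part centre covered within 36 mm. The rake passed over the front row at about 29 mm without force, so those lie flat. Returning the rake.

```bash
python3 - <<'E'
from h import *
p,R,s=now(); G=Rn.from_quat([.675,.738,0,.001])
print(rel(p,R,[.470,-.10,.373],G)); print(rel(p,R,[.5011,-.3147,.33],G))
E
```

```text
[-0.128, -0.061, -0.001, -0.003, -0.003, 0.12]
[-0.344, -0.075, 0.041, -0.003, -0.003, 0.12]
```

>>> {"name": "carry_out", "arguments": {"steps": [[0.0,-0.043,-0.02,0,0,0,0.04],[0.0,-0.086,-0.041,0,0,0,0.08],[0.0,-0.128,-0.06,0,0,0,0.12],[0.0,-0.17,-0.063,0.01,0,0,0.12],[0.0,-0.214,-0.066,0.02,0,0,0.12],[0.0,-0.257,-0.069,0.03,0,0,0.12],[0.0,-0.3,-0.072,0.04,0,0,0.12],[0.0,-0.344,-0.075,0.041,0,0,0.12],[0.0,-0.344,-0.075,0.041,0,0,0.12],[0.0,-0.344,-0.075,0.041,0,0,0.12],[0.0,-0.344,-0.075,0.041,0,0,0.12]]}}

```text
clock: 11.95
eef_pos: [0.5017, -0.3126, 0.3312]
tcp_rot: [0.675, 0.738, 0.001, -0.002]
contact_force: [0.3, 0.2, -1.6]
opening: 0.0146
grip_force: 105.9
```

```bash
python3 - <<'E'
from h import *
p,R,s=now(); G=Rn.from_quat([.675,.738,0,.001]); print(p,s["qpos"].round(2),s["opening"])
print(rel(p,R,[.5011,-.3147,.23],G),rel(p,R,[.5011,-.3147,.179],G))
def tri(o1,v1,o2,v2):
    t=np.linalg.lstsq(np.c_[v1,-v2],o2-o1,rcond=None)[0]; return (o1+v1*t[0]+o2+v2*t[1])/2
# rake head expected vs seen in the wrist view: bright region's min-area rectangle
w=snap('wrist'); snap('scene'); snap('side')
T=p+R.apply([.002,0,.173])
H=[T+R.apply([y,x,-.044]) for x,y in[(-.007,-.085),(.007,-.085),(.007,.085),(-.007,.085)]]
print('expected head top',proj(w,np.array(H)).round(1).tolist())
g=cv2.cvtColor(w["img"],cv2.COLOR_BGR2GRAY); pr=proj(w,np.array(H))
x0,y0=(pr.min(0)-25).astype(int); x1,y1=(pr.max(0)+25).astype(int)
print(x0,x1,y0,y1)
for y in range(max(y0,0)+10,min(y1,420),18): print(y,g[y,max(x0,0):x1].tolist())
E
```

```text
[ 0.50174154 -0.31259998  0.33115258] [ 1.37  0.6  -1.25  1.6   0.57  1.37  0.14] 0.014642569001941925
[-0.002, -0.001, 0.101, -0.002, -0.005, 0.001] [-0.003, -0.001, 0.152, -0.002, -0.005, 0.001]
expected head top [[276.8, 316.0], [295.6, 316.0], [297.2, 74.8], [274.9, 74.8]]
249 322 49 340
59 [178, 177, 175, 179, 181, 183, 184, 182, 180, 176, 175, 178, 181, 183, 182, 179, 175, 176, 179, 178, 179, 176, 177, 178, 180, 180, 177, 176, 179, 181, 182, 182, 182, 179, 179, 180, 180, 179, 179, 181, 182, 180, 181, 180, 179, 179, 181, 181, 181, 182, 183, 181, 180, 178, 178, 176, 178, 180, 181, 181, 182, 183, 181, 181, 182, 181, 179, 180, 178, 180, 179, 178, 180]
77 [177, 179, 182, 183, 185, 184, 184, 181, 179, 178, 178, 181, 180, 179, 177, 175, 177, 169, 150, 142, 142, 141, 139, 133, 130, 132, 136, 141, 166, 201, 220, 221, 221, 221, 220, 220, 220, 220, 221, 220, 221, 221, 219, 220, 221, 220, 218, 217, 205, 172, 143, 135, 136, 141, 155, 168, 175, 175, 174, 176, 174, 173, 176, 179, 182, 182, 182, 182, 181, 180, 182, 185, 186]
95 [182, 186, 188, 187, 188, 184, 182, 179, 180, 179, 163, 146, 139, 
[... 3854 characters left out ...]
0, 58, 60, 59, 56, 55, 54, 57, 55, 56, 56, 58, 52, 51, 51, 41, 30, 17, 10, 15, 30, 46, 52, 54, 53, 53, 54]
311 [10, 16, 14, 12, 12, 13, 12, 13, 17, 15, 21, 22, 21, 23, 25, 40, 57, 62, 62, 65, 63, 63, 64, 62, 62, 63, 61, 64, 62, 64, 62, 61, 61, 59, 61, 61, 60, 61, 60, 61, 61, 63, 63, 63, 61, 63, 62, 60, 61, 61, 59, 57, 59, 59, 58, 60, 60, 58, 59, 57, 53, 41, 27, 24, 23, 21, 19, 17, 14, 11, 14, 10, 16]
329 [15, 16, 12, 12, 17, 14, 10, 16, 19, 10, 13, 23, 24, 26, 25, 31, 44, 55, 59, 59, 62, 63, 62, 64, 65, 65, 62, 65, 65, 66, 65, 64, 65, 67, 65, 68, 65, 64, 65, 64, 65, 64, 65, 65, 65, 63, 64, 65, 63, 62, 62, 63, 63, 61, 63, 58, 61, 60, 57, 54, 46, 34, 26, 22, 24, 22, 12, 18, 16, 19, 16, 12, 12]
```

The head is within about 1 mm of where it should be and lines up with the trough. Lowering.

>>> {"name": "carry_out", "arguments": {"steps": [[0.0,-0.002,-0.001,0.04,0,-0.004,0],[0.0,-0.002,-0.001,0.08,0,-0.004,0],[0.0,-0.002,-0.001,0.1,0,-0.004,0],[0.0,-0.002,-0.001,0.12,0,-0.004,0],[0.0,-0.002,-0.001,0.13,0,-0.004,0],[0.0,-0.002,-0.001,0.14,0,-0.004,0],[0.0,-0.002,-0.001,0.148,0,-0.004,0],[0.0,-0.002,-0.001,0.151,0,-0.004,0],[0.0,-0.002,-0.001,0.151,0,-0.004,0]]}}

```text
clock: 13.0
eef_pos: [0.5016, -0.3156, 0.1808]
tcp_rot: [0.675, 0.738, -0.001, 0.001]
contact_force: [-0.4, -0.3, -2.0]
opening: 0.0142
grip_force: 105.8
```

>>> {"name": "carry_out", "arguments": {"steps": [[0.0,0,0,0.002,0,0,0],[0.0,0,0,0.003,0,0,0],[0.0,0,0,0.003,0,0,0]]}}

```text
clock: 13.3
eef_pos: [0.5025, -0.3165, 0.1798]
tcp_rot: [0.675, 0.737, -0.001, 0.002]
contact_force: [-1.8, -1.7, 7.1]
opening: 0.0144
grip_force: 107.5
```

Down on the trough floor (+7 N). Opening and backing off.

>>> {"name": "carry_out", "arguments": {"steps": [[0.06,0,0,0,0,0,0],[0.06,0,0,0,0,0,0],[0.06,0,0,0,0,0,0],[0.06,0,0,0,0,0,0],[0.06,0,0,0,0,0,0],[0.06,0,0,-0.03,0,0,0],[0.06,0,0,-0.07,0,0,0],[0.06,0,0,-0.11,0,0,0],[0.06,0,0,-0.14,0,0,0],[0.06,0,0,-0.14,0,0,0],[0.06,0,0,-0.14,0,0,0]]}}

```text
clock: 14.4
eef_pos: [0.5017, -0.3155, 0.3181]
tcp_rot: [0.675, 0.738, -0.001, 0.001]
contact_force: [-0.7, 1.1, -0.3]
opening: 0.0598
grip_force: 0.0
```

```bash
python3 - <<'E'
from h import *
p,R,s=now(); print(p,s["opening"],s["contact_force"].round(1))
a=snap('scene'); b=snap('side'); w=snap('wrist')
def brown(s,c,r=45):
    h=cv2.cvtColor(s["img"],cv2.COLOR_BGR2HSV); m=((h[...,0]<18)&(h[...,1]>90)&(h[...,2]>40)).astype(np.uint8)
    k=np.zeros_like(m); x,y=c.round().astype(int); k[max(0,y-r):y+r,max(0,x-r):x+r]=1; m*=k
    n,l,st,ce=cv2.connectedComponentsWithStats(m); i=1+np.argmax(st[1:,4]); yy,xx=np.where(l==i); return xx.min(),xx.max(),yy.min(),yy.max(),ce[i].round(1)
mid=np.array([[.501,-.3125,.12]])
for n,s in(('scene',a),('side',b)):
    P=[[.501+sx*.008,-.3125+sy*.01,z] for sx in(-1,1) for sy in(-1,1) for z in(.05,.191)]
    q=proj(s,np.array(P)); print(n,'expected',q.min(0).round(1),q.max(0).round(1),'seen',brown(s,proj(s,mid)[0]))
E
```

```text
[ 0.50169635 -0.31550241  0.31812232] 0.059847182618403424 [-0.7  1.1 -0.3]
scene expected [122.9 176.5] [149.9 216. ] seen (np.int64(124), np.int64(132), np.int64(178), np.int64(183), array([128. , 180.5]))
side expected [381.9 240.4] [406.8 303.8] seen (np.int64(386), np.int64(404), np.int64(248), np.int64(298), array([394.4, 274.9]))
```

The rake stands upright where it started and the gripper is clear. Handing in.

```bash
python3 -c "
from bench import manip
print(manip.sign_off())"
```

```text
the job is handed in; nothing more can be done
None
```

The job is handed in, with no verdict returned: by my measurements all eight blanks lie flat in one even layer with no bare patch, and the rake is back in its trough, teeth down, after about 14.5 s and with no contact with the bar or bystanders seen.

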